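Add a slotted mass to a load cell's calibration stem, slot turned opposite

TASK

A small bar load cell is being calibrated with slotted brass masses; two already lie on the stem of its mass carrier. Pick up the larger of the two loose slotted masses, slide it sideways onto the stem on top of them, and turn it until its slot points the opposite way from the slot of the mass just beneath it; leave it flat and centred on the stack. Be gentle, a load cell is spoilt by a hard push: feel your way on, leave the two masses below turned as they are, and leave the small mass and the tools and parts around where they lie.

Things in the scene. Friction and masses are not known exactly. Their poses are not given: they have to be found in the camera images.
- big_mass: The loose mass to add, lying flat on the table. Brass disc 50 mm across, 12 mm thick, 200 g, with a straight slot 8.5 mm wide from the rim to a closed end 4.25 mm beyond the centre (mouth corners cut off, 14.5 mm wide at the rim). Origin: centre of its underside; its x axis points from the centre out through the slot's mouth.
- mid_mass: The upper mass already on the stem, same shape and size as big_mass (50 x 12 mm, slot 8.5 mm). Origin: centre of its underside, 12 mm above the pan; x axis points out through its slot's mouth, at the start roughly towards the upright block. Its top, on which big_mass must lie, is 24 mm above the pan (109 mm above the table).
- low_mass: The lower mass on the stem, same shape and size, lying on the pan; origin at the centre of its underside, x axis out through its slot, roughly opposite to mid_mass's. Stays as it is.
- carrier: Fixed, stiff mass carrier on the load cell; over 16 N, masses included, spoils it. Origin: on the stem's axis, top of the 50 mm pan, 85 mm above the table. Upright stem 7 mm thick; head 16 mm wide from 47 to 61.5 mm above the pan, so masses go on only sideways. x axis: level, to the upright block (46 mm wide, top 149 mm up), whose face is 56 mm from the stem: no way on from there.
- small_mass: Bystander: loose slotted mass 40 mm across, 10 mm thick, lying flat on the table. Origin: centre of its underside. Leave it.
- big_mass_mouth (a point): Point at the middle of big_mass's slot mouth, on the rim (25 mm from the centre), half way up.
- mid_mass_mouth (a point): The same point on mid_mass.
- low_mass_mouth (a point): The same point on low_mass.
- screwdriver: Bystander: screwdriver 170 mm long, lying flat. Leave it.
- wrench: Bystander: spanner 140 mm long, lying flat. Leave it.
- solder_reel: Bystander: reel 54 mm across, 30 mm tall, standing on its flange. Leave it.
- multimeter: Bystander: meter 155 x 78 x 45 mm lying face up. Leave it.
- screw_tray: Bystander: white tray 70 x 100 x 22 mm. Leave it.
- thumb_nut: Bystander: knurled nut 22 mm across, 16 mm tall. Leave it.

How it is judged (in metres and radians):
At the end, for the whole second after the job is handed in: The larger mass rests flat on the upper mass (height within 2 mm, tilt under 0.06 rad), within 3 mm of the stem's axis, its slot within 25 degrees of opposite to the one beneath; the two masses below still flat, within 3 mm of the axis, slots within 25 degrees of opposite (horizontal distance between each of big_mass, mid_mass, low_mass and carrier below 0.003 m and z of big_mass in the frame of carrier between 0.022 and 0.026 m and angle between each of big_mass, mid_mass, low_mass's own z axis and vertical below 0.06 rad and angle between the x axis of big_mass and the x axis of mid_mass, either way round below 0.44 rad and x of big_mass_mouth in the frame of mid_mass below 0 m and z of mid_mass in the frame of carrier between 0.01 and 0.014 m and z of low_mass in the frame of carrier between -0.002 and 0.002 m and angle between the x axis of mid_mass and the x axis of low_mass, either way round below 0.44 rad and x of mid_mass_mouth in the frame of low_mass below 0 m and linear speed of big_mass below 0.01 m/s); the robot touches nothing.
It fails at once if the mass carrier is pushed with more than 16 N (its load of masses included) (contact force between carrier and anything else above 16 N).
It fails at once if a bystander is moved by more than 15 mm (distance of any of small_mass, screwdriver, wrench, solder_reel, multimeter, screw_tray, thumb_nut from where it was at the start of the episode above 0.015 m).
It also fails if it takes over 67 s, if anything falls off the work surface, if the arm or the gripper's body presses on something with over 40 N, if the wrist force passes 120 N, or if a joint passes its speed limit or range.

ROBOT

A 6-joint arm with a two-finger parallel gripper is mounted at the origin on the work surface. World frame = base frame: x ahead of the robot, y to its left, z up, the work surface at z = 0. Lengths are in m, angles in degrees, forces in N, time in s.
With the tool pointing down it reaches from about 0.35 to 0.8 m from the base axis. Payload 7.3 kg.
Tool frame: the origin (TCP) lies at the very end of the fingers, on their centre line; the grasp point (between the pads) lies 19 mm behind it; y points along the fingers, z is the direction in which the jaws open and shut, and the axes are right-handed (so a half turn about y gives the same grasp; the last joint's range is limited). The gripper opens to 85 mm and grips with 20 to 120 N. Pads are 22 mm wide; open, the fingers measure 114 mm over their backs; the gripper's body (76 mm by 85 mm) begins 54 mm behind the grasp point. The pads swing forward as they close: fully open they stand 13 mm farther back than shut.
Start: joints at [-77.235, 19.595, 87.324, -0, 73.075, -8.365], TCP at [0.189, -0.49, 0.231] pointing down, gripper open.
Joint ranges: [-145.02, 145.02], [-44.19, 115.74], [2.07, 154.8], [-57.11, 237.11], [16.16, 152.29], [-177.93, 177.93]. Speed limits (degrees/s): [147.25, 147.25, 180, 180, 180, 180].

INTERFACE

Orientations are given as [roll, pitch, yaw] about the fixed x, y, z axes, in that order (R = Rz(yaw) Ry(pitch) Rx(roll)).
In Python, from plant import manip, vision, spotter gives the robot as it stands. The module is installed in compiled form; this text tells all that it offers.
- The arm moves only by the tool send_rows, never from a script. Its argument "plan" is a list of rows, each a list of 3 entries, a list of its own where there are three numbers: the shift along the world's x, y, z each as a share of 120 mm, from -1 to 1, then the turn, a rotation vector about the world's x, y, z each as a share of 180 degrees, from -1 to 1, then the opening, from 0 (shut) to 1 (fully open). A call has 1 to 8 rows; each row is the pose to reach, as a shift and turn from the pose measured when the call began, turning the shorter way round; what a row does not reach only later rows make up. A row lasts 1/12 s, in which the tool goes at most 41.7 mm and 7.16 degrees, less where a joint would pass 70% of its speed; a pose out of reach is approached as far as the arm can. A call with a number of a shift or a turn outside -1 to 1 is refused whole. A call with a gripper value outside its range is refused whole. The fingers move at their own pace and stop on an object; "newtons" is the grip in N (left out, the last holds). Time passes only in rows, so rows that repeat a pose let the fingers close. It gives the time, the measured TCP pose, the force and the opening at its end, in the units of the state.
- manip.get_state(): the state, without advancing time (a new reading comes with each control period).
- vision.camera(name): name is "scene" or "top" or "wrist"; returns a dict with "pixels" (480x640x3 uint8, red, green, blue), "vertical_fov" (degrees; the focal length in pixels is half the picture's height over the tangent of half this angle, whatever the lens; pixels are square), "cx", "cy" (the principal point, pixels), "R" (3x3) and "t" (3): a world point X has camera coordinates R X + t; the wrist camera has in their place "T_tool_cam" (4x4, takes a point from camera to tool coordinates, whose origin is the TCP and whose axes are the tool frame's). Camera axes: x right, y down, z forward; pixel columns grow to the right and rows downward; lengths in m; the calibration is good to about 2 mm. The wrist camera is an equidistant fisheye: a pixel r from the principal point sees the ray r / f radians off the axis. A picture is of the moment at which its call begins: read the wrist's pose just before it. There is no depth.
- manip.finish_job(): hands the job in, once; it reports no verdict.
Trained networks look in a picture, given as the dict that the camera call returned (one of the last four; its "shot" number tells which), for a name from the list of things; names that differ only in an ending like _2 or _b are one class to them, and where a whole thing is asked for, a point or a joint stands for the part that bears it (a point fixed in the world has none). Each returns a list of dicts, best first, with "conf" (0 to 1); they miss things now and then, are a little off and sometimes report something else, mostly with a low value. They report only what shows in the picture. A call takes as long as a camera call.
- spotter.boxes_of(picture, target): "rect" ([left, top, right, bottom] in pixels, round what is visible of it).
- spotter.regions_of(picture, target): "mask" (480x640 bool, what is visible of it) and "rect" ([left, top, right, bottom] in pixels, round what is visible of it).
The state is a dict: "time_s": time; "joint_positions": joint angles; "qd": joint speeds; "joint_efforts": joint torques, N m; "ee_pos": TCP position; "orientation": TCP orientation; "wrist_force": force on the tool from outside, world axes, zero at the start; "wrist_torque": the same for the moment, N m; "width": finger opening in m.
Only numpy, scipy, OpenCV 4.12 (cv2) and the standard library are available. Lean on these libraries where they do the work, as an engineer would, in place of code of your own. Each camera call takes 0.05 s, during which the arm holds its last target.

## Working session

There is one attempt and no reset: what is moved stays moved. The work goes in short steps, Python scripts to look and compute and a tool call to move; the robot and the scene stay as the last step left them, time stands still between calls to the robot, and variables do not carry over. Pictures are saved under pics/ and viewed, and the job is handed in when it is done.

Besides the shell and the picture viewer there is one more tool, called after "Call:" by a JSON object that holds its "fn" and its "kwargs", one argument or row to a line. send_rows: Moves the arm, as the interface text tells. Shift numbers are shares of 120 mm and turn numbers shares of 180 degrees, none past 1 either way. Its arguments: {"type":"object","properties":{"plan":{"type":"array"},"newtons":{"type":"number"}},"required":["plan"]}

```bash
mkdir -p pics; cat > h.py <<'E'
import numpy as np, cv2
from scipy.spatial.transform import Rotation as Rot
from plant import manip, vision, spotter
def save(p,n): cv2.imwrite('pics/'+n,cv2.cvtColor(np.ascontiguousarray(p['pixels']),cv2.COLOR_RGB2BGR))
def foc(p): return 240/np.tan(np.radians(p['vertical_fov'])/2)
def proj(p,X):
    X=np.atleast_2d(X); c=X@np.array(p['R']).T+np.array(p['t']); f=foc(p)
    return np.c_[p['cx']+f*c[:,0]/c[:,2],p['cy']+f*c[:,1]/c[:,2]]
def back(p,u,v,z):
    f=foc(p);R=np.array(p['R']);t=np.array(p['t']);d=R.T@np.array([(u-p['cx'])/f,(v-p['cy'])/f,1]);C=-R.T@t
    return C+d*(z-C[2])/d[2]
E
cat > a.py <<'E'
from h import *
s=manip.get_state();print(s)
for n in ['scene','top']:
    p=vision.camera(n);save(p,n+'0.png')
    print(n,p['vertical_fov'],p['cx'],p['cy'],(-np.array(p['R']).T@np.array(p['t'])).round(3))
    for o in ['big_mass','mid_mass','low_mass','carrier','small_mass','big_mass_mouth','mid_mass_mouth']:
        try: print(o,[(b['rect'],round(b['conf'],2)) for b in spotter.boxes_of(p,o)][:3])
        except Exception as e: print(o,e)
w=vision.camera('wrist');save(w,'wrist0.png');print(w['T_tool_cam'],w['vertical_fov'],w['cx'],w['cy'])
E
python3 a.py
```

```text
{'time_s': 0.0, 'joint_positions': array([-7.72362215e+01,  1.96358302e+01,  8.73781509e+01,  1.28794999e-03,
        7.30753363e+01, -8.36554295e+00]), 'qd': array([-1.54747306e-01,  2.04627681e-05,  9.38396031e-02, -2.44008454e-02,
        2.12203783e-02,  2.14910421e-02]), 'joint_efforts': array([ 1.63969821e-05, -4.33680797e+01, -2.46013659e+01, -2.50736257e-04,
        7.57725618e-03, -2.20332475e-05]), 'ee_pos': array([ 0.18918129, -0.48928965,  0.23062585]), 'orientation': array([-9.00881878e+01,  1.42130765e-02, -1.58871065e+02]), 'wrist_force': array([ 0.45452294, -0.36907643,  0.31978507]), 'wrist_torque': array([-0.02255985, -0.02214866,  0.04634172]), 'width': 0.08556865222920615}
scene 49.68947756576828 313.61876491496383 243.1243275045877 [ 0.921 -0.593  0.905]
big_mass [([358.5, 191.4, 379.5, 211.4], 0.69), ([346.6, 134.0, 362.9, 153.0], 0.58)]
mid_mass [([253.9, 297.6, 277.4, 320.0], 0.86)]
low_mass []
carrier [([259.2, 288.8, 265.5, 302.5], 0.67)]
small_mass [([311.1, 206.2, 326.1, 217.0], 0.59)]
big_mass_mouth [([361.3, 191.9, 382.2, 211.6], 0.72)]
mid_mass_mouth [([247.7, 293.1, 276.8, 323.4], 0.9)]
top 55.15414705681447 314.69758507640256 242.9461867883721 [ 0.327 -0.009  1.274]
big_mass [([220.8, 237.6, 234.0, 255.6], 0.48)]
mid_mass [([382.9, 229.1, 397.6, 247.3], 0.81)]
low_mass []
carrier [([387.9, 232.9, 397.1, 238.9], 0.42)]
small_mass []
big_mass_mouth [([219.1, 239.1, 235.9, 256.7], 0.77)]
mid_mass_mouth []
[[-1.10360484e-04  9.52921396e-01  3.03217415e-01 -7.68379598e-02]
 [ 3.77650762e-04 -3.03217356e-01  9.52921346e-01 -1.43053926e-01]
 [ 9.99999923e-01  2.19675149e-04 -3.26408277e-04  3.89042560e-04]
 [ 0.00000000e+00  0.00000000e+00  0.00000000e+00  1.00000000e+00]] 65.70646984690485 321.12023830416615 236.37097496484813
```

```bash
python3 - <<'E'
import cv2
a=cv2.imread('pics/scene0.png');cv2.imwrite('pics/scene0c.png',cv2.resize(a[100:340,220:420],None,fx=2.5,fy=2.5,interpolation=cv2.INTER_CUBIC)[:600])
a=cv2.imread('pics/top0.png');cv2.imwrite('pics/top0c.png',cv2.resize(a[160:320,200:413],None,fx=3.75,fy=3.75,interpolation=cv2.INTER_CUBIC)[:600,:800])
E
```

```text
(no output)
```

View pics/scene0.png

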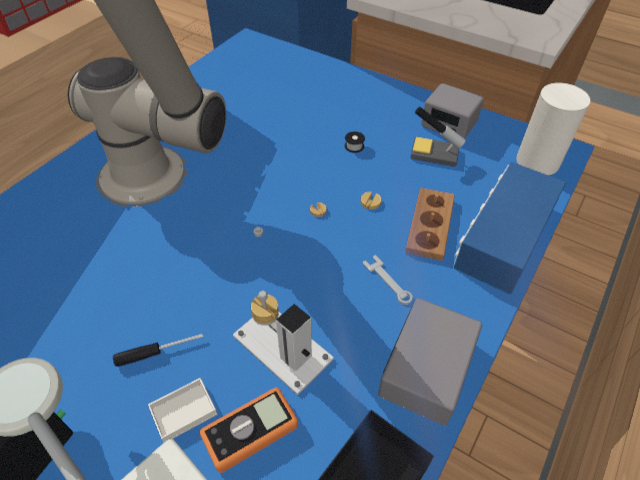

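View pics/top0.png

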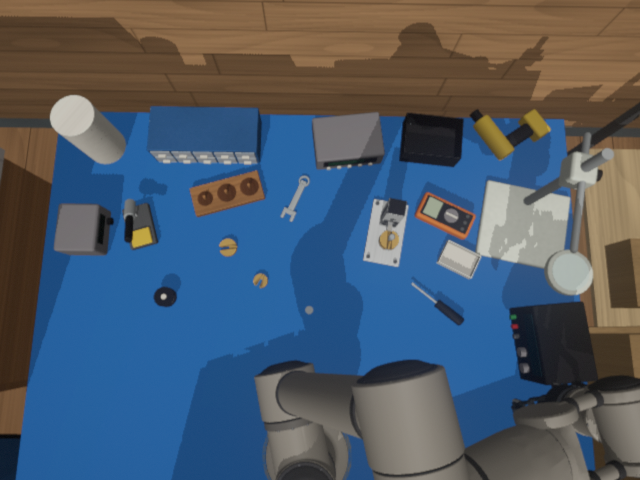

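```bash
ls pics
```

```text
scene0.png
scene0c.png
top0.png
top0c.png
wrist0.png
```

View pics/scene0c.png

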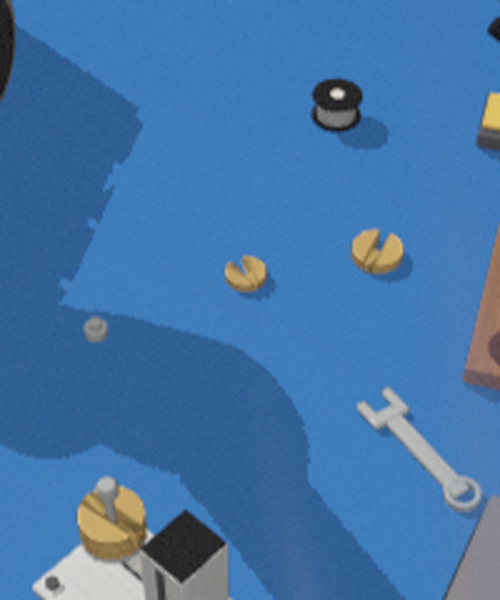

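View pics/top0c.png

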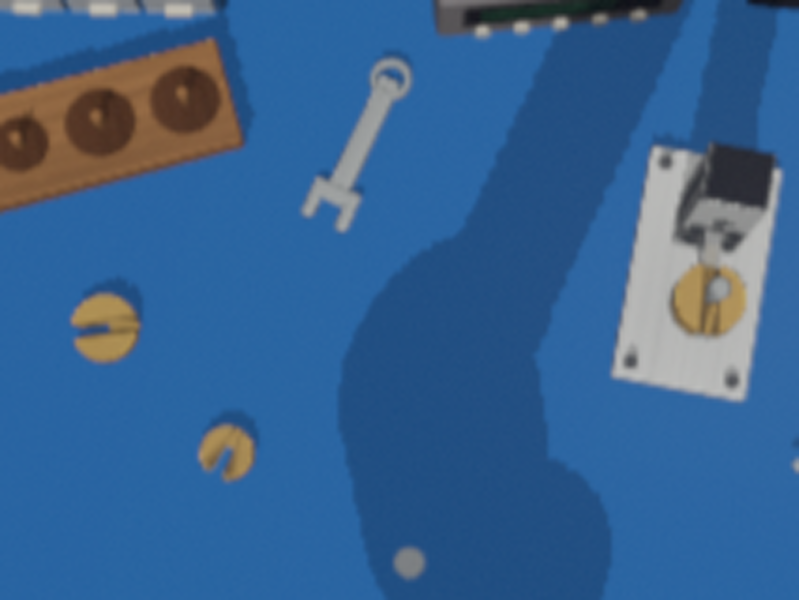

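View pics/wrist0.png

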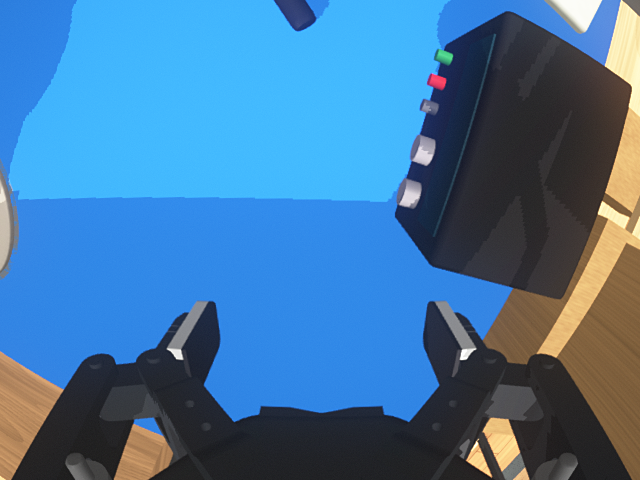

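The scene picture shows the big mass at about (371,201), the small mass at (318,210) and the carrier stack at (264,305), with the block beside it. In the top picture they are at (228,247), (261,281) and (389,240). The big mass's slot mouth points roughly +y (left in the top picture).

```bash
cat > b.py <<'E'
from h import *
for n in ['scene','top']:
    p=vision.camera(n)
    for o,z in [('big_mass',.012),('mid_mass',.109),('small_mass',.010)]:
        for r in spotter.regions_of(p,o)[:2]:
            m=r['mask'];c=np.argwhere(m)
            if len(c)==0: continue
            v,u=c.mean(0);print(n,o,round(r['conf'],2),np.round(r['rect'],1),len(c),(round(u,1),round(v,1)),back(p,u,v,z).round(4),back(p,u,v,z/2).round(4))
    if n=='top':
        print('block',back(p,397,207,.149),'plate corners',[back(p,*q,.0).round(3) for q in [(374,199),(407,206),(364,261),(398,267)]], 'stemhead',back(p,391,237,.1465))
E
python3 b.py
```

```text
scene big_mass 0.61 [363.  254.2 414.2 302.9] 590 (np.float64(387.5), np.float64(279.5)) [0.695 0.034 0.012] [0.6935 0.0383 0.006 ]
scene big_mass 0.54 [360.  193.3 377.4 212.2] 237 (np.float64(369.7), np.float64(201.0)) [0.5492 0.218  0.012 ] [0.5467 0.2234 0.006 ]
scene mid_mass 0.67 [251.8 298.3 280.1 321.8] 504 (np.float64(264.0), np.float64(308.2)) [ 0.5616 -0.2131  0.109 ] [ 0.5371 -0.1871  0.0545]
scene mid_mass 0.15 [114.6 336.  200.6 369. ] 732 (np.float64(142.4), np.float64(352.5)) [ 0.441  -0.3978  0.109 ] [ 0.4082 -0.3844  0.0545]
scene small_mass 0.68 [311.5 203.4 326.1 217.3] 181 (np.float64(317.9), np.float64(210.0)) [0.4593 0.1266 0.01  ] [0.4567 0.1306 0.005 ]
top big_mass 0.78 [220.7 238.5 232.8 256.4] 207 (np.float64(228.1), np.float64(246.8)) [0.5442 0.2293 0.012 ] [0.5452 0.2304 0.006 ]
top mid_mass 0.56 [379.9 227.6 399.  249.1] 232 (np.float64(387.9), np.float64(240.2)) [ 0.5508 -0.2005  0.109 ] [ 0.5613 -0.2095  0.0545]
top small_mass 0.68 [251.  272.7 268.2 290.8] 143 (np.float64(260.7), np.float64(279.5)) [0.4544 0.1355 0.01  ] [0.4549 0.1361 0.005 ]
block [ 0.62907705 -0.21819757  0.149     ] plate corners [array([ 0.692, -0.18 ,  0.   ]), array([ 0.672, -0.275,  0.   ]), array([ 0.512, -0.151,  0.   ]), array([ 0.496, -0.246,  0.   ])] stemhead [ 0.55201818 -0.2022322   0.1465    ]
```

Call:
{"fn": "send_rows", "kwargs": {
  "plan": [
    [[0.5, 1, 0.1], [0, 0, 0.1], 1],
    [[0.5, 1, 0.1], [0, 0, 0.1], 1],
    [[0.5, 1, 0.1], [0, 0, 0.1], 1],
    [[0.5, 1, 0.1], [0, 0, 0.1], 1]
  ]
}}

```text
time_s: 1.58
ee_pos: [0.2508, -0.3653, 0.2438]
orientation: [-90.0, 0.1, -140.5]
wrist_force: [-0.4, -0.7, 1.0]
width: 0.0857
```

Call:
{"fn": "send_rows", "kwargs": {
  "plan": [
    [[0.5, 1, 0], [0, 0, 0.1], 1],
    [[0.5, 1, 0], [0, 0, 0.1], 1],
    [[0.5, 1, 0], [0, 0, 0.1], 1],
    [[0.5, 1, 0], [0, 0, 0.1], 1]
  ]
}}

```text
time_s: 1.92
ee_pos: [0.3117, -0.2415, 0.244]
orientation: [-90.0, 0.2, -122.2]
wrist_force: [-0.5, -0.0, -0.4]
width: 0.0852
```

Call:
{"fn": "send_rows", "kwargs": {
  "plan": [
    [[0.5, 1, 0], [0, 0, 0.1], 1],
    [[0.5, 1, 0], [0, 0, 0.1], 1],
    [[0.5, 1, 0], [0, 0, 0.1], 1],
    [[0.5, 1, 0], [0, 0, 0.1], 1]
  ]
}}

```text
time_s: 2.25
ee_pos: [0.373, -0.1177, 0.2443]
orientation: [-90.0, 0.3, -103.8]
wrist_force: [-1.2, 0.3, -0.1]
width: 0.0855
```

Call:
{"fn": "send_rows", "kwargs": {
  "plan": [
    [[0.5, 1, 0], [0, 0, 0.1], 1],
    [[0.5, 1, 0], [0, 0, 0.1], 1],
    [[0.5, 1, 0], [0, 0, 0.1], 1],
    [[0.5, 1, 0], [0, 0, 0.1], 1]
  ]
}}

```text
time_s: 2.58
ee_pos: [0.4347, 0.0063, 0.2445]
orientation: [-89.9, 0.3, -85.5]
wrist_force: [0.3, 0.3, 0.1]
width: 0.0858
```

Call:
{"fn": "send_rows", "kwargs": {
  "plan": [
    [[0.5, 1, 0], [0, 0, 0], 1],
    [[0.5, 1, 0], [0, 0, 0], 1],
    [[0.5, 1, 0], [0, 0, 0], 1],
    [[0.5, 1, 0], [0, 0, 0], 1]
  ]
}}

```text
time_s: 2.92
ee_pos: [0.4964, 0.1304, 0.2444]
orientation: [-89.8, 0.4, -85.3]
wrist_force: [-1.3, -0.7, -0.4]
width: 0.0852
```

Call:
{"fn": "send_rows", "kwargs": {
  "plan": [
    [[0.4, 0.8, -0.8], [0, 0, 0], 1],
    [[0.4, 0.8, -0.8], [0, 0, 0], 1],
    [[0.4, 0.8, -0.8], [0, 0, 0], 1],
    [[0.4, 0.8, -0.8], [0, 0, 0], 1],
    [[0.4, 0.8, -0.8], [0, 0, 0], 1]
  ]
}}

```text
time_s: 3.33
ee_pos: [0.5435, 0.2283, 0.1439]
orientation: [-90.2, 0.4, -85.2]
wrist_force: [-1.5, -1.1, -0.6]
width: 0.0854
```

```bash
cat >> h.py <<'E'
def wcam(s,p):
    "world pose of wrist cam"
    Rt=Rot.from_euler('xyz',s['orientation'],degrees=True).as_matrix()
    T=np.array(p['T_tool_cam']);return Rt@T[:3,:3],Rt@T[:3,3]+np.array(s['ee_pos'])
def wback(s,p,uv,z):
    uv=np.atleast_2d(uv);R,C=wcam(s,p);f=foc(p)
    d=uv-[p['cx'],p['cy']];r=np.hypot(*d.T);th=r/f
    ray=np.c_[d/np.maximum(r,1e-9)[:,None]*np.sin(th)[:,None],np.cos(th)]@R.T
    return C+ray*((z-C[2])/ray[:,2])[:,None]
def wproj(s,p,X):
    X=np.atleast_2d(X);R,C=wcam(s,p);c=(X-C)@R;f=foc(p)
    rr=np.hypot(c[:,0],c[:,1]);th=np.arctan2(rr,c[:,2])
    return np.array([p['cx'],p['cy']])+c[:,:2]/np.maximum(rr,1e-9)[:,None]*(f*th)[:,None]
def wlook(name):
    s=manip.get_state();p=vision.camera('wrist');save(p,name);return s,p
E
cat > c.py <<'E'
from h import *
s,p=wlook('w1.png');print(s['ee_pos'],s['orientation'],s['time_s'])
np.savez('w1.npz',mask=np.zeros(1))
for r in spotter.regions_of(p,'big_mass')[:2]:
    m=r['mask'];v,u=np.argwhere(m).mean(0);print(r['conf'],r['rect'],m.sum(),u,v,wback(s,p,[u,v],.012))
    c=max(cv2.findContours(m.astype(np.uint8),cv2.RETR_EXTERNAL,cv2.CHAIN_APPROX_NONE)[0],key=len)[:,0,:]
    # top-face rectification
    W=wback(s,p,c,.012)[:,:2];print(cv2.minEnclosingCircle(W.astype(np.float32)*1000))
E
python3 c.py
```

```text
[0.54351824 0.22827247 0.14393731] [-90.16098519   0.38273685 -85.21680732] 3.3333
```

View pics/w1.png

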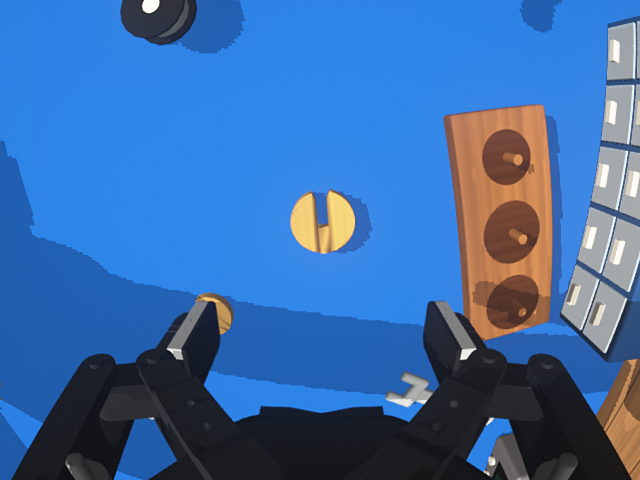

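```bash
cat > d.py <<'E'
from h import *
import sys
from scipy.optimize import minimize
def ymask(p,roi):
    hsv=cv2.cvtColor(np.ascontiguousarray(p['pixels']),cv2.COLOR_RGB2HSV)
    m=((hsv[...,0]>12)&(hsv[...,0]<32)&(hsv[...,1]>90)&(hsv[...,2]>60)).astype(np.uint8)
    k=np.zeros_like(m);l,t,r,b=roi;k[t:b,l:r]=m[t:b,l:r];return k
def rectify(s,p,c,z,half=.035,n=560,name='r.png'):
    g=np.linspace(-half,half,n)
    X=np.stack(np.meshgrid(c[0]+g,c[1]+g,indexing='ij'),-1).reshape(-1,2) # row=x, col=y
    uv=wproj(s,p,np.c_[X,np.full(len(X),z)]).reshape(n,n,2).astype(np.float32)
    im=cv2.remap(np.ascontiguousarray(p['pixels']),uv[...,0],uv[...,1],cv2.INTER_CUBIC)
    im=im[::-1,::-1] # up=+x, left=+y
    cv2.imwrite('pics/'+name,cv2.cvtColor(np.ascontiguousarray(im),cv2.COLOR_RGB2BGR))
    return im
def fitcircle(s,p,m,z0,z1,x0,r=.025):
    cs=cv2.findContours(m,cv2.RETR_EXTERNAL,cv2.CHAIN_APPROX_NONE)[0];c=max(cs,key=len)
    hull=cv2.convexHull(c)
    M=np.zeros_like(m);cv2.fillPoly(M,[hull],1)
    a=np.linspace(0,2*np.pi,90);circ=np.c_[np.cos(a),np.sin(a)]*r
    def cost(q):
        P=np.vstack([wproj(s,p,np.c_[circ+q,np.full(90,z)]) for z in (z0,z1)])
        h=cv2.convexHull(P.astype(np.float32)); I=np.zeros(M.shape,np.uint8)
        cv2.fillPoly(I,[np.round(h*16).astype(np.int32)],1,shift=4)
        return float((I!=M).sum())
    best=minimize(cost,x0,method='Nelder-Mead',options=dict(initial_simplex=[x0,x0+np.array([.004,0]),x0+np.array([0,.004])],xatol=5e-5,fatol=.5))
    return best.x,best.fun,M.sum()
E
cat > e.py <<'E'
from d import *
s,p=wlook('w2.png')
m=ymask(p,(270,170,380,270))
q,f,n=fitcircle(s,p,m,0,.012,np.array([.545,.228]));print(q,f,n)
rectify(s,p,q,.012,name='r2.png')
print(wproj(s,p,np.r_[q,.012]),wproj(s,p,s['ee_pos']))
p2=vision.camera('top');print(proj(p2,np.r_[q,.012]))
E
python3 e.py
```

```text
[0.54309871 0.22956311] 212.0 3138
[[320.6444034  218.92531401]] [[322.32637138 305.4512199 ]]
[[228.01588605 247.15225504]]
```

View pics/r2.png

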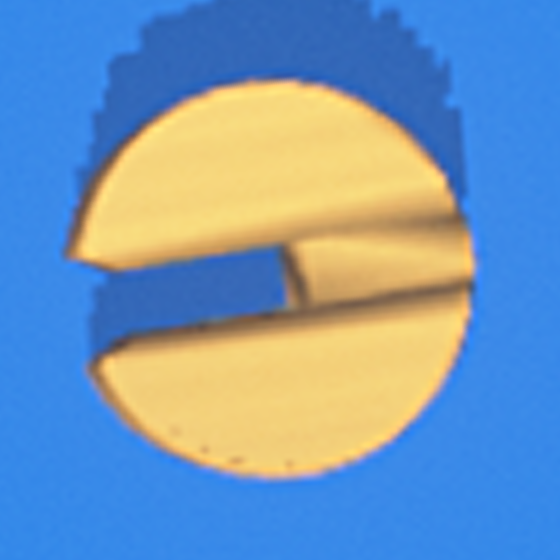

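Call:
{"fn": "send_rows", "kwargs": {
  "plan": [
    [[0, 0.015, -0.92], [0, 0, 0.026], 1],
    [[0, 0.015, -0.92], [0, 0, 0.026], 1],
    [[0, 0.015, -0.92], [0, 0, 0.026], 1],
    [[0, 0.015, -0.92], [0, 0, 0.026], 1],
    [[0, 0.015, -0.92], [0, 0, 0.026], 1]
  ]
}}

```text
time_s: 3.95
ee_pos: [0.545, 0.2263, 0.0398]
orientation: [-89.8, 0.4, -80.8]
wrist_force: [-0.8, 0.1, 1.6]
width: 0.085
```

```bash
cat > f.py <<'E'
from h import *
import sys
s,p=wlook(sys.argv[1]);print(s['time_s'],s['ee_pos'],s['orientation'],s['width'],s['wrist_force'],s['joint_positions'].round(1))
R=Rot.from_euler('xyz',s['orientation'],degrees=True).as_matrix();print('tool y',R[:,1].round(4))
E
python3 f.py w3.png
```

```text
3.95 [0.54498287 0.22631994 0.03982964] [-89.7557329    0.40242885 -80.77736573] 0.08504655987071283 [-0.77717864  0.05689645  1.60495602] [14.9 37.9 89.7  0.5 52.   5.4]
tool y [ 0.0031  0.0076 -1.    ]
```

View pics/w3.png

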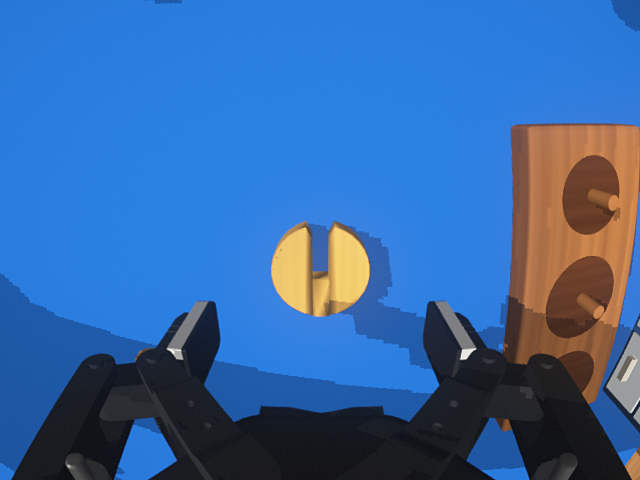

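```bash
sed -i 's/(270,170,380,270)/(255,205,385,325)/; s/w2/w4/; s/r2/r4/' e.py; python3 e.py
```

```text
[0.54316699 0.22980029] 401.0 7277
[[316.84853656 272.41851073]] [[322.4083338  305.54369365]]
[[227.93191132 247.12684254]]
```

Call:
{"fn": "send_rows", "kwargs": {
  "plan": [
    [[-0.008, 0.03, -0.1], [-0.0024, 0.001, 0], 1],
    [[-0.008, 0.03, -0.2], [-0.0024, 0.001, 0], 1],
    [[-0.008, 0.03, -0.25], [-0.0024, 0.001, 0], 1],
    [[-0.008, 0.03, -0.25], [-0.0024, 0.001, 0], 1],
    [[-0.008, 0.03, -0.25], [-0.0024, 0.001, 0], 1]
  ]
}}

```text
time_s: 4.52
ee_pos: [0.5453, 0.2309, 0.0114]
orientation: [-89.8, 0.0, -80.7]
wrist_force: [0.0, 0.1, 0.2]
width: 0.0855
```

Call:
{"fn": "send_rows", "kwargs": {
  "plan": [
    [[-0.008, -0.005, -0.05], [-0.001, 0, 0], 1],
    [[-0.008, -0.005, -0.075], [-0.001, 0, 0], 1],
    [[-0.008, -0.005, -0.075], [-0.001, 0, 0], 1],
    [[-0.008, -0.005, -0.075], [-0.001, 0, 0], 1]
  ]
}}

```text
time_s: 4.85
ee_pos: [0.5442, 0.2302, 0.0021]
orientation: [-89.8, -0.2, -80.7]
wrist_force: [-0.1, 0.5, 0.5]
width: 0.0852
```

Call:
{"fn": "send_rows", "kwargs": {
  "newtons": 25,
  "plan": [
    [[0, 0, 0], [0, 0, 0], 0.4],
    [[0, 0, 0], [0, 0, 0], 0.4],
    [[0, 0, 0], [0, 0, 0], 0.4],
    [[0, 0, 0], [0, 0, 0], 0.4],
    [[0, 0, 0], [0, 0, 0], 0.4],
    [[0, 0, 0], [0, 0, 0], 0.4]
  ]
}}

```text
time_s: 5.35
ee_pos: [0.5443, 0.2303, 0.0025]
orientation: [-89.8, -0.2, -80.7]
wrist_force: [-2.0, -0.5, 5.1]
width: 0.0488
```

```bash
python3 f.py w5.png
```

```text
5.35 [0.54430476 0.23026284 0.00254669] [-89.80160085  -0.15093911 -80.72077821] 0.04876661889055011 [-2.01556543 -0.54437972  5.11256432] [15.6 41.2 90.6 -0.2 48.   6.5]
tool y [ 0.0038 -0.002  -1.    ]
```

View pics/w5.png

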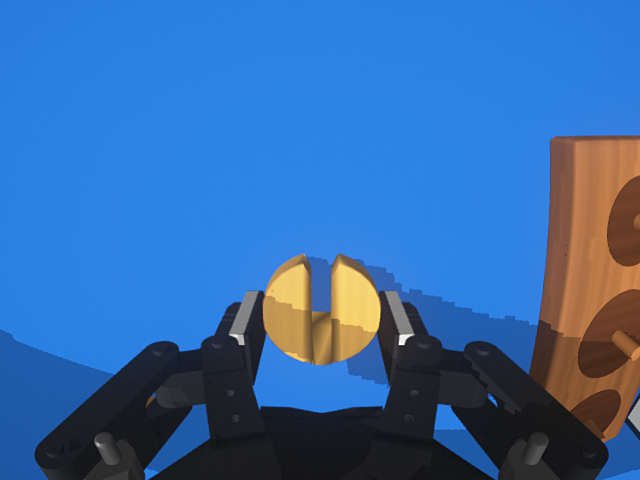

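Call:
{"fn": "send_rows", "kwargs": {
  "newtons": 30,
  "plan": [
    [[0, 0, 0.1], [0, 0, 0], 0.4],
    [[0, 0, 0.3], [0, 0, 0], 0.4],
    [[0, 0, 0.6], [0, 0, 0], 0.4],
    [[0, 0, 0.9], [0, 0, 0], 0.4],
    [[0, 0, 1], [0, 0, 0], 0.4],
    [[0, 0, 1], [0, 0, 0], 0.4],
    [[0, 0, 1], [0, 0, 0], 0.4]
  ]
}}

```text
time_s: 5.98
ee_pos: [0.5442, 0.2303, 0.1229]
orientation: [-89.8, -0.1, -80.7]
wrist_force: [-0.9, -0.3, -3.3]
width: 0.0479
```

```bash
python3 f.py w6.png
```

```text
5.9833 [0.54419938 0.23026158 0.12290154] [-89.75826598  -0.14246269 -80.720744  ] 0.04792614705887407 [-0.85429356 -0.3266602  -3.30728777] [15.6 32.1 85.2 -0.2 62.5  6.4]
tool y [ 0.0046 -0.0018 -1.    ]
```

View pics/w6.png

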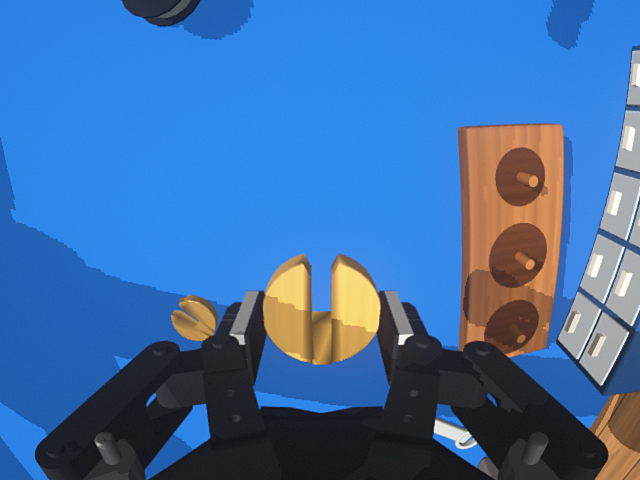

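Call:
{"fn": "send_rows", "kwargs": {
  "plan": [
    [[0, -0.2, 0.4], [0, 0, -0.03], 0.4],
    [[-0.05, -0.5, 0.6], [0, 0, -0.06], 0.4],
    [[-0.05, -0.8, 0.63], [0, 0, -0.06], 0.4],
    [[-0.05, -1, 0.63], [0, 0, -0.06], 0.4],
    [[-0.05, -1, 0.63], [0, 0, -0.06], 0.4]
  ]
}}

```text
time_s: 6.45
ee_pos: [0.5369, 0.1052, 0.1961]
orientation: [-90.0, -0.3, -91.7]
wrist_force: [0.5, 0.2, -2.5]
width: 0.048
```

Call:
{"fn": "send_rows", "kwargs": {
  "plan": [
    [[-0.05, -0.3, 0], [0, 0, -0.04], 0.4],
    [[-0.05, -0.6, 0], [0, 0, -0.08], 0.4],
    [[-0.05, -1, 0], [0, 0, -0.08], 0.4],
    [[-0.05, -1, 0], [0, 0, -0.08], 0.4]
  ]
}}

```text
time_s: 6.78
ee_pos: [0.5299, -0.0199, 0.1939]
orientation: [-90.2, -0.5, -106.4]
wrist_force: [0.3, -0.7, -1.3]
width: 0.048
```

Call:
{"fn": "send_rows", "kwargs": {
  "plan": [
    [[-0.05, -0.3, 0], [0, 0, -0.05], 0.4],
    [[-0.05, -0.6, 0], [0, 0, -0.05], 0.4],
    [[-0.05, -1, 0], [0, 0, -0.05], 0.4],
    [[-0.05, -1, 0], [0, 0, -0.05], 0.4]
  ]
}}

```text
time_s: 7.12
ee_pos: [0.5232, -0.145, 0.1918]
orientation: [-90.4, -0.6, -115.6]
wrist_force: [0.5, 0.9, -2.6]
width: 0.0481
```

Call:
{"fn": "send_rows", "kwargs": {
  "plan": [
    [[-0.05, -0.3, 0], [0, 0, 0], 0.4],
    [[-0.05, -0.6, 0], [0, 0, 0], 0.4],
    [[-0.05, -1, 0], [0, 0, 0], 0.4],
    [[-0.05, -1, 0], [0, 0, 0], 0.4]
  ]
}}

```text
time_s: 7.45
ee_pos: [0.5163, -0.2702, 0.1895]
orientation: [-90.5, -0.7, -115.8]
wrist_force: [-0.7, 0.1, -2.1]
width: 0.048
```

```bash
python3 f.py w7.png
```

```text
7.45 [ 0.51627554 -0.27020513  0.18951299] [ -90.46241979   -0.70088185 -115.81933458] 0.04800489773597049 [-0.67293411  0.05572706 -2.14870488] [-34.7  27.8  81.2  -0.8  71.3  -8.7]
tool y [-0.0126 -0.0075 -0.9999]
```

View pics/w7.png

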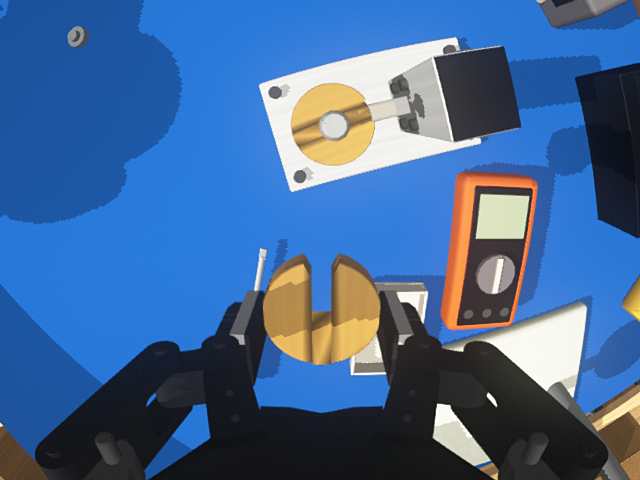

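```bash
cat > g.py <<'E'
from d import *
s,p=wlook('w8.png')
print(s['time_s'],s['ee_pos'],s['orientation'])
hd=[r for r in spotter.regions_of(p,'carrier')[:2]]
for r in hd: print('carrier',r['conf'],r['rect'])
for r in spotter.regions_of(p,'mid_mass')[:2]: print('mid',r['conf'],r['rect'])
print('head',wback(s,p,[333,125],.1465))
m=ymask(p,(280,70,385,175))
q,f,n=fitcircle(s,p,m,.085,.109,np.array([.552,-.202]));print('mid',q,f,n)
q2=wback(s,p,[333,125],.1465)[0]
rectify(s,p,q,.109,name='r8a.png')
z=s['ee_pos'][2]+.0095
g=wback(s,p,[322,312],z)[0]
rectify(s,p,s['ee_pos'],z,name='r8b.png')
E
python3 g.py; python3 -c "
import cv2,numpy as np
cv2.imwrite('pics/r8.png',cv2.resize(np.hstack([cv2.imread('pics/r8a.png'),cv2.imread('pics/r8b.png')]),(800,400)))"
```

```text
7.5 [ 0.51629631 -0.26860056  0.18935238] [ -90.52256534   -0.62694276 -115.8423168 ]
carrier 0.62 [321.2, 113.8, 348.6, 143.7]
mid 0.81 [291.9, 83.5, 376.3, 170.1]
head [[ 0.55358394 -0.20354635  0.1465    ]]
mid [ 0.55387439 -0.20573364] 223.0 5375
```

View pics/r8.png

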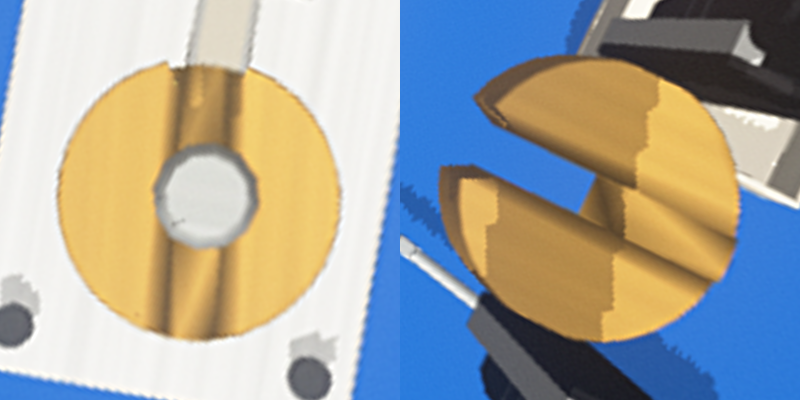

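Call:
{"fn": "send_rows", "kwargs": {
  "plan": [
    [[0.02, -0.06, -0.2], [0.0012, -0.002, 0], 0.4],
    [[0.02, -0.06, -0.4], [0.0024, -0.004, 0], 0.4],
    [[0.02, -0.06, -0.6], [0.0024, -0.004, 0], 0.4],
    [[0.02, -0.06, -0.6], [0.0024, -0.004, 0], 0.4],
    [[0.02, -0.06, -0.6], [0.0024, -0.004, 0], 0.4]
  ]
}}

```text
time_s: 8.07
ee_pos: [0.5187, -0.2688, 0.1172]
orientation: [-90.3, 0.2, -115.5]
wrist_force: [0.5, -0.5, -1.9]
width: 0.048
```

```bash
python3 f.py w9.png
```

```text
8.0667 [ 0.5187096  -0.26882652  0.11721583] [ -90.30671504    0.21825578 -115.50077624] 0.048024843992818596 [ 0.50419315 -0.53185285 -1.92373516] [-35.   32.1  86.2   0.2  62.   -9.6]
tool y [-0.0032  0.0057 -1.    ]
```

View pics/w9.png

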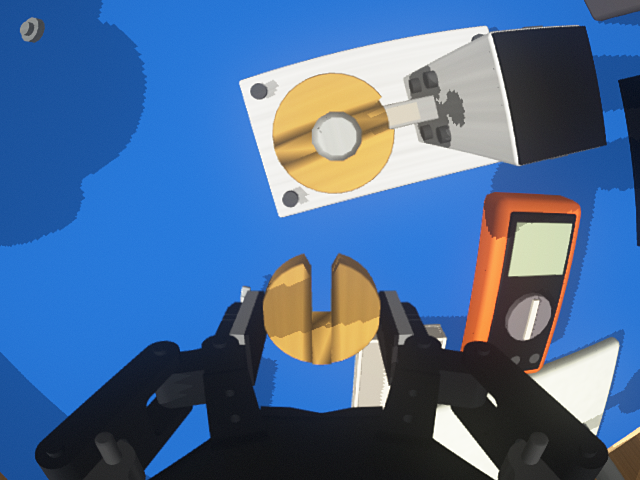

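```bash
cat > g2.py <<'E'
from d import *
s,p=wlook('w10.png')
S=np.array([.5535,-.2035])
a=rectify(s,p,S,.1465,half=.0175,name='t.png');b=rectify(s,p,S,.109,name='t.png',half=.035);
a=np.ascontiguousarray(a);b=np.ascontiguousarray(b)
cv2.circle(a,(280,280),128,(255,0,0),1);cv2.circle(b,(280,280),200,(255,0,0),1)
cv2.imwrite('pics/r10.png',cv2.cvtColor(cv2.resize(np.hstack([a,b]),(800,400)),cv2.COLOR_RGB2BGR))
E
python3 g2.py
```

```text
(no output)
```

View pics/r10.png

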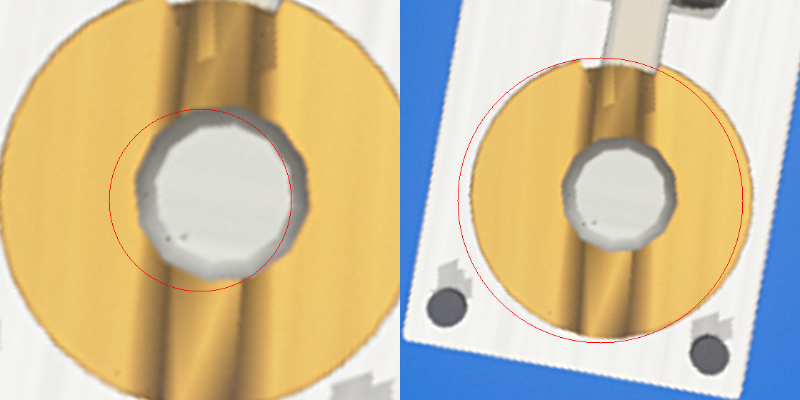

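Call:
{"fn": "send_rows", "kwargs": {
  "plan": [
    [[0.05, 0.02, -0.01], [-0.0018, -0.001, 0], 0.4],
    [[0.1, 0.12, -0.02], [-0.0018, -0.001, 0], 0.4],
    [[0.168, 0.265, -0.023], [-0.0018, -0.001, 0], 0.4],
    [[0.168, 0.265, -0.023], [-0.0018, -0.001, 0], 0.4],
    [[0.168, 0.265, -0.023], [-0.0018, -0.001, 0], 0.4]
  ]
}}

```text
time_s: 8.58
ee_pos: [0.5413, -0.237, 0.1176]
orientation: [-89.6, -0.1, -115.4]
wrist_force: [-0.6, -0.1, -1.3]
width: 0.0477
```

```bash
python3 f.py w11.png
```

```text
8.5833 [ 0.54131594 -0.23701502  0.11760512] [-8.96071849e+01 -5.63346463e-02 -1.15390425e+02] 0.04771500944422507 [-0.63278135 -0.05642464 -1.29447395] [-31.1  32.3  85.7  -0.   61.6  -5.7]
tool y [ 0.0058 -0.0038 -1.    ]
```

View pics/w11.png

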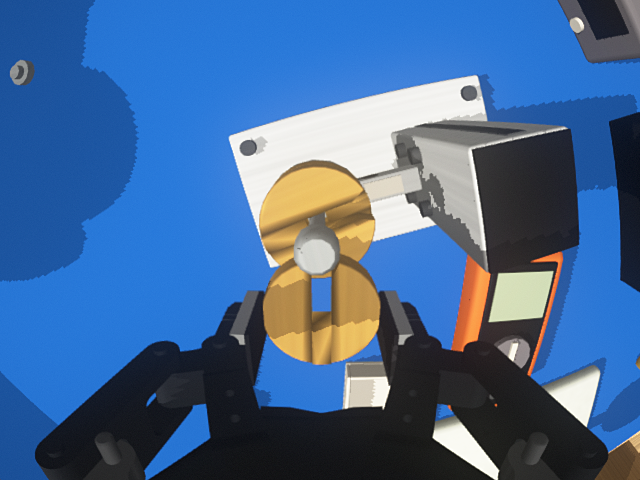

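Call:
{"fn": "send_rows", "kwargs": {
  "plan": [
    [[-0.013, 0.006, -0.02], [0.0008, 0.0012, 0], 0.4],
    [[-0.013, 0.006, -0.02], [0.0008, 0.0012, 0], 0.4],
    [[-0.013, 0.006, -0.02], [0.0008, 0.0012, 0], 0.4],
    [[-0.013, 0.006, -0.02], [0.0008, 0.0012, 0], 0.4]
  ]
}}

```text
time_s: 8.97
ee_pos: [0.5393, -0.2374, 0.1151]
orientation: [-89.9, -0.0, -115.5]
wrist_force: [0.2, -0.5, -1.3]
width: 0.0481
```

```bash
cat > k.py <<'E'
from d import *
import sys
s,p=wlook(sys.argv[1]+'.png');print(s['time_s'],s['ee_pos'].round(4),s['orientation'].round(2),s['wrist_force'].round(1),s['wrist_torque'].round(2))
R=Rot.from_euler('xyz',s['orientation'],degrees=True).as_matrix();print('tool y',R[:,1].round(4))
im=np.ascontiguousarray(p['pixels'])[170:380,215:425]
cv2.imwrite('pics/'+sys.argv[1]+'c.png',cv2.cvtColor(cv2.resize(im,(630,630),interpolation=cv2.INTER_CUBIC)[:600],cv2.COLOR_RGB2BGR))
E
python3 k.py w12
```

```text
8.9667 [ 0.5393 -0.2374  0.1151] [-8.9870e+01 -3.0000e-02 -1.1547e+02] [ 0.2 -0.5 -1.3] [-0.02  0.04 -0.02]
tool y [ 0.0018 -0.0015 -1.    ]
```

View pics/w12c.png

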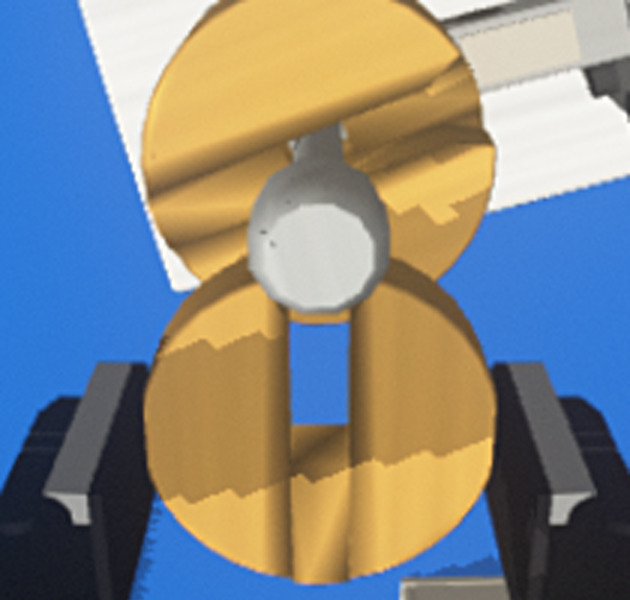

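Call:
{"fn": "send_rows", "kwargs": {
  "plan": [
    [[0.018, 0.038, 0], [0, 0, 0], 0.4],
    [[0.036, 0.075, 0], [0, 0, 0], 0.4],
    [[0.054, 0.112, 0], [0, 0, 0], 0.4],
    [[0.07, 0.15, 0], [0, 0, 0], 0.4],
    [[0.07, 0.15, 0], [0, 0, 0], 0.4]
  ]
}}

```text
time_s: 9.43
ee_pos: [0.5482, -0.2182, 0.1151]
orientation: [-89.9, -0.0, -115.4]
wrist_force: [-0.6, -0.5, -2.3]
width: 0.0478
```

```bash
python3 k.py w13
```

```text
9.4333 [ 0.5482 -0.2182  0.1151] [-8.9870e+01 -1.0000e-02 -1.1541e+02] [-0.6 -0.5 -2.3] [ 0.07 -0.01 -0.03]
tool y [ 0.0019 -0.0012 -1.    ]
```

View pics/w13c.png

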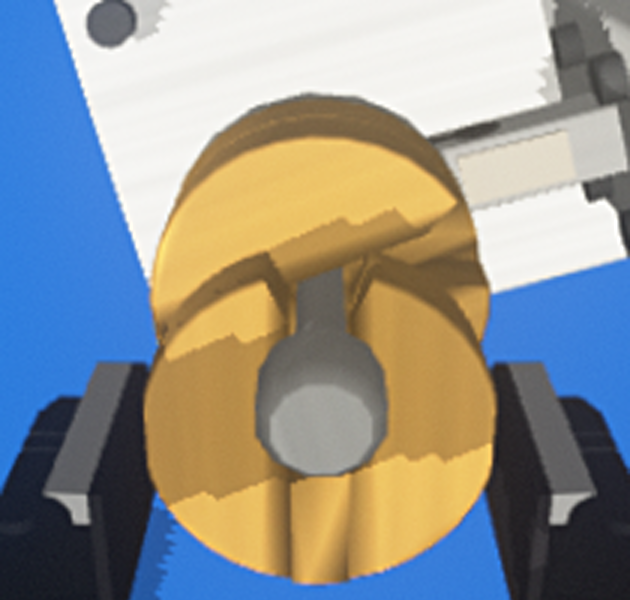

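Call:
{"fn": "send_rows", "kwargs": {
  "plan": [
    [[0.015, 0.026, 0], [0, 0, 0], 0.4],
    [[0.027, 0.052, 0], [0, 0, 0], 0.4],
    [[0.04, 0.077, 0], [0, 0, 0], 0.4],
    [[0.04, 0.077, 0], [0, 0, 0], 0.4]
  ]
}}

```text
time_s: 9.82
ee_pos: [0.5531, -0.2088, 0.1151]
orientation: [-89.9, -0.0, -115.4]
wrist_force: [-0.5, 0.0, -2.4]
width: 0.0481
```

```bash
python3 k.py w14
```

```text
9.8167 [ 0.5531 -0.2088  0.1151] [-8.9870e+01 -2.0000e-02 -1.1538e+02] [-0.5  0.  -2.4] [ 0.01  0.04 -0.  ]
tool y [ 0.0019 -0.0012 -1.    ]
```

View pics/w14c.png

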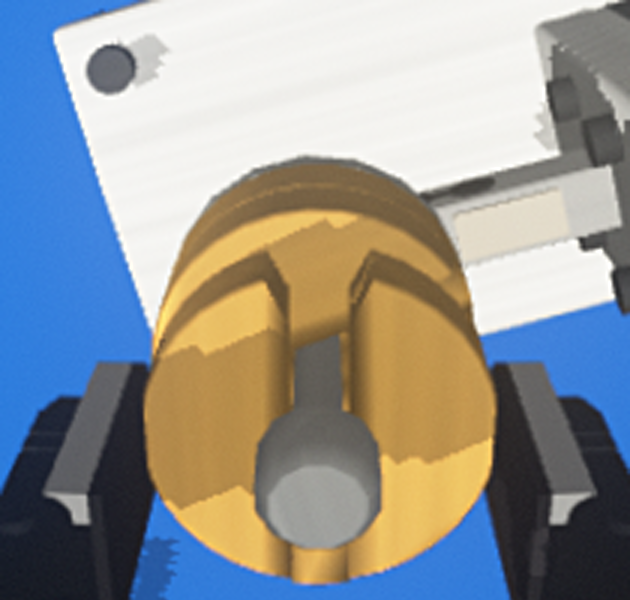

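Call:
{"fn": "send_rows", "kwargs": {
  "plan": [
    [[0.004, 0.009, 0], [0, 0, 0], 0.4],
    [[0.008, 0.016, 0], [0, 0, 0], 0.4],
    [[0.008, 0.016, 0], [0, 0, 0], 0.4]
  ]
}}

```text
time_s: 10.12
ee_pos: [0.554, -0.2071, 0.1151]
orientation: [-89.9, -0.0, -115.4]
wrist_force: [-0.9, -0.1, -1.9]
width: 0.048
```

```bash
cat > k2.py <<'E'
from d import *
import sys
s,p=wlook(sys.argv[1]+'.png');print(s['time_s'],s['ee_pos'].round(4),s['orientation'].round(2),s['wrist_force'].round(1),s['wrist_torque'].round(2))
z=s['ee_pos'][2]+.0095
def ov(c,z,half,r):
    a=np.ascontiguousarray(rectify(s,p,c,z,half=half,name='t.png'));k=280/half
    cv2.circle(a,(280,280),int(r*k),(255,0,0),1);return a
S=np.array([.554,-.2054])
im=np.hstack([ov(S,.1455,.0175,.008),ov(s['ee_pos'],z,.035,.025)])
cv2.imwrite('pics/'+sys.argv[1]+'r.png',cv2.cvtColor(cv2.resize(im,(800,400)),cv2.COLOR_RGB2BGR))
E
python3 k2.py w15
```

```text
10.1167 [ 0.554  -0.2071  0.1151] [-8.9870e+01 -3.0000e-02 -1.1538e+02] [-0.9 -0.1 -1.9] [-0.01  0.07 -0.05]
```

View pics/w15r.png

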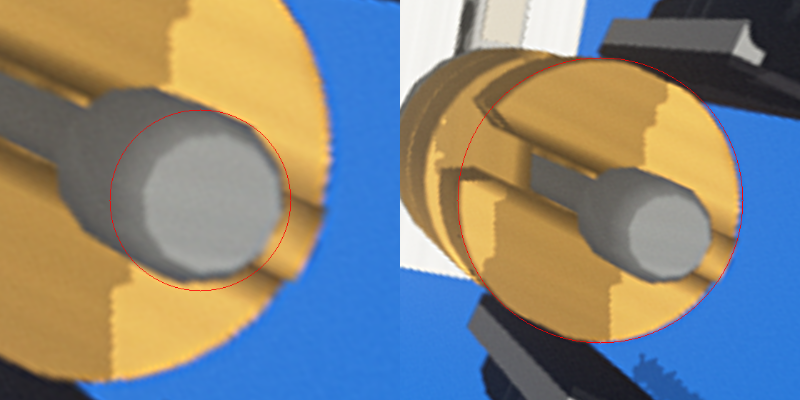

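Call:
{"fn": "send_rows", "kwargs": {
  "plan": [
    [[0.002, 0.004, 0], [0, 0, 0], 0.4],
    [[0.002, 0.004, 0], [0, 0, 0], 0.4],
    [[0.002, 0.004, 0], [0, 0, 0], 0.4]
  ]
}}

```text
time_s: 10.42
ee_pos: [0.5541, -0.2067, 0.1151]
orientation: [-89.9, -0.0, -115.4]
wrist_force: [1.0, 0.4, -2.1]
width: 0.0478
```

Call:
{"fn": "send_rows", "kwargs": {
  "plan": [
    [[0.002, 0.004, 0], [0, 0, 0], 0.4],
    [[0.002, 0.004, 0], [0, 0, 0], 0.4],
    [[0.002, 0.004, 0], [0, 0, 0], 0.4]
  ]
}}

```text
time_s: 10.67
ee_pos: [0.5544, -0.2063, 0.1151]
orientation: [-89.9, -0.0, -115.4]
wrist_force: [-0.1, -0.7, -1.0]
width: 0.0479
```

Call:
{"fn": "send_rows", "kwargs": {
  "plan": [
    [[0.001, 0.003, 0], [0, 0, 0], 0.4],
    [[0.001, 0.003, 0], [0, 0, 0], 0.4],
    [[0.001, 0.003, 0], [0, 0, 0], 0.4]
  ]
}}

```text
time_s: 10.92
ee_pos: [0.5545, -0.2059, 0.1151]
orientation: [-89.9, -0.0, -115.4]
wrist_force: [-0.5, 0.1, -1.1]
width: 0.0476
```

Call:
{"fn": "send_rows", "kwargs": {
  "plan": [
    [[0.001, 0.003, 0], [0, 0, 0], 0.4],
    [[0.001, 0.003, 0], [0, 0, 0], 0.4],
    [[0.001, 0.003, 0], [0, 0, 0], 0.4]
  ]
}}

```text
time_s: 11.17
ee_pos: [0.5546, -0.2055, 0.1151]
orientation: [-89.9, -0.0, -115.4]
wrist_force: [-0.1, -0.3, -2.4]
width: 0.048
```

Call:
{"fn": "send_rows", "kwargs": {
  "plan": [
    [[0.001, 0.003, 0], [0, 0, 0], 0.4],
    [[0.001, 0.003, 0], [0, 0, 0], 0.4],
    [[0.001, 0.003, 0], [0, 0, 0], 0.4]
  ]
}}

```text
time_s: 11.42
ee_pos: [0.5547, -0.2051, 0.1151]
orientation: [-89.9, -0.0, -115.4]
wrist_force: [0.5, -0.3, -1.4]
width: 0.0475
```

Call:
{"fn": "send_rows", "kwargs": {
  "plan": [
    [[0.001, 0.003, 0], [0, 0, 0], 0.4],
    [[0.001, 0.003, 0], [0, 0, 0], 0.4],
    [[0.001, 0.003, 0], [0, 0, 0], 0.4]
  ]
}}

```text
time_s: 11.67
ee_pos: [0.5548, -0.2049, 0.1151]
orientation: [-89.9, -0.1, -115.4]
wrist_force: [-1.7, -1.0, -2.4]
width: 0.0479
```

```bash
python3 k.py w16
```

```text
11.6667 [ 0.5548 -0.2049  0.1151] [-8.9870e+01 -5.0000e-02 -1.1538e+02] [-1.7 -1.  -2.4] [-0.23  0.15 -0.05]
tool y [ 0.0017 -0.0018 -1.    ]
```

View pics/w16c.png

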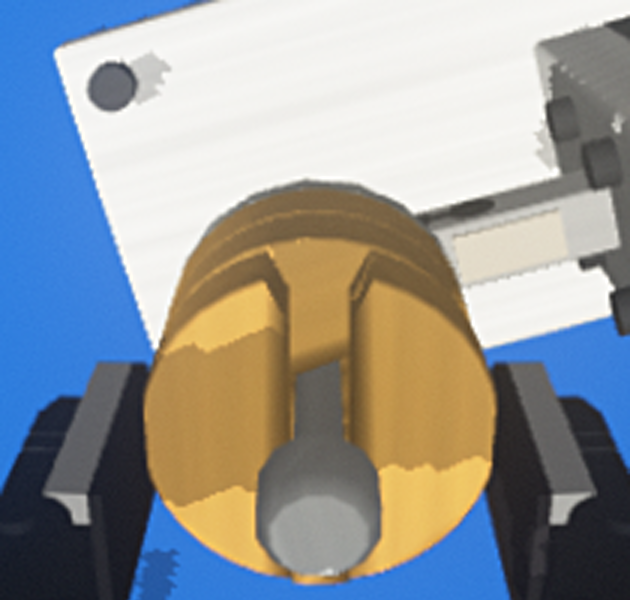

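Call:
{"fn": "send_rows", "kwargs": {
  "plan": [
    [[-0.002, -0.006, 0], [0, 0, 0], 0.4],
    [[-0.002, -0.006, 0], [0, 0, 0.03], 0.4],
    [[-0.002, -0.006, 0], [0, 0, 0.06], 0.4],
    [[-0.002, -0.006, 0], [0, 0, 0.06], 0.4],
    [[-0.002, -0.006, 0], [0, 0, 0.06], 0.4]
  ]
}}

```text
time_s: 12.13
ee_pos: [0.5546, -0.2055, 0.1151]
orientation: [-89.9, -0.0, -104.7]
wrist_force: [-0.3, -0.0, -2.1]
width: 0.0479
```

```bash
cat > st.py <<'E'
from h import *
s=manip.get_state();print(s['time_s'],s['ee_pos'].round(4),s['orientation'].round(2),s['wrist_force'].round(1),s['wrist_torque'].round(2),s['joint_positions'].round(1))
E
python3 st.py
```

```text
12.1333 [ 0.5546 -0.2055  0.1151] [-8.9860e+01 -3.0000e-02 -1.0474e+02] [-0.3 -0.  -2.1] [-0.04 -0.05 -0.02] [-27.8  32.7  85.5  -0.   61.7 -13. ]
```

Call:
{"fn": "send_rows", "kwargs": {
  "plan": [
    [[0, 0, 0], [0, 0, 0.03], 0.4],
    [[0, 0, 0], [0, 0, 0.06], 0.4],
    [[0, 0, 0], [0, 0, 0.09], 0.4],
    [[0, 0, 0], [0, 0, 0.11], 0.4],
    [[0, 0, 0], [0, 0, 0.11], 0.4],
    [[0, 0, 0], [0, 0, 0.11], 0.4]
  ]
}}

```text
time_s: 12.63
ee_pos: [0.5546, -0.2055, 0.1151]
orientation: [-89.9, -0.0, -85.2]
wrist_force: [0.2, -0.2, -2.0]
width: 0.048
```

```bash
python3 k.py w17
```

```text
12.6333 [ 0.5546 -0.2055  0.1151] [-8.986e+01 -3.000e-02 -8.515e+01] [ 0.2 -0.2 -2. ] [ 0.01  0.   -0.01]
tool y [ 2.5e-03 -3.0e-04 -1.0e+00]
```

View pics/w17.png

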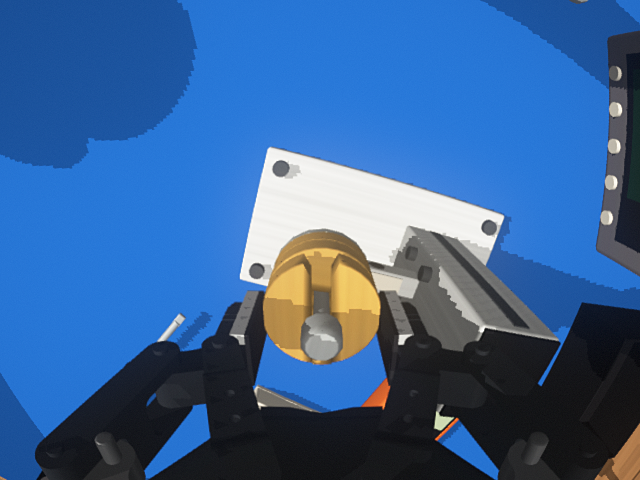

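Call:
{"fn": "send_rows", "kwargs": {
  "plan": [
    [[0, 0, 0], [0, 0, 0.03], 0.4],
    [[0, 0, 0], [0, 0, 0.06], 0.4],
    [[0, 0, 0], [0, 0, 0.09], 0.4],
    [[0, 0, 0], [0, 0, 0.12], 0.4],
    [[0, 0, 0], [0, 0, 0.12], 0.4],
    [[0, 0, 0], [0, 0, 0.12], 0.4]
  ]
}}

```text
time_s: 13.18
ee_pos: [0.5546, -0.2055, 0.1151]
orientation: [-89.9, -0.0, -63.8]
wrist_force: [0.2, -0.1, -2.6]
width: 0.0478
```

```bash
python3 st.py
```

```text
13.1833 [ 0.5546 -0.2055  0.1151] [-8.986e+01 -3.000e-02 -6.380e+01] [ 0.2 -0.1 -2.6] [0.01 0.01 0.04] [-27.8  32.7  85.5   0.1  61.7 -54.1]
```

Call:
{"fn": "send_rows", "kwargs": {
  "plan": [
    [[0, 0, 0], [0, 0, 0.03], 0.4],
    [[0, 0, 0], [0, 0, 0.06], 0.4],
    [[0, 0, 0], [0, 0, 0.09], 0.4],
    [[0, 0, 0], [0, 0, 0.12], 0.4],
    [[0, 0, 0], [0, 0, 0.12], 0.4],
    [[0, 0, 0], [0, 0, 0.12], 0.4]
  ]
}}

```text
time_s: 13.68
ee_pos: [0.5546, -0.2054, 0.1151]
orientation: [-89.9, -0.0, -42.5]
wrist_force: [-0.0, 0.3, -2.1]
width: 0.0476
```

```bash
python3 k.py w18
```

```text
13.6833 [ 0.5546 -0.2054  0.1151] [-8.986e+01 -3.000e-02 -4.250e+01] [-0.   0.3 -2.1] [0.03 0.03 0.03]
tool y [ 0.002   0.0014 -1.    ]
```

View pics/w18c.png

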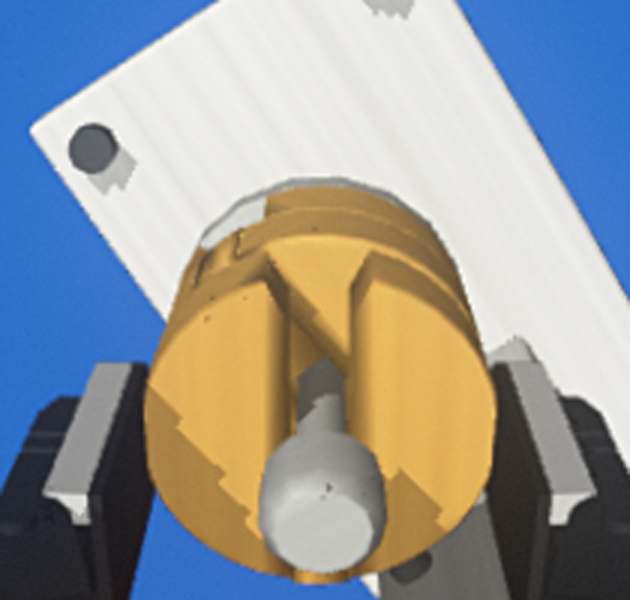

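Call:
{"fn": "send_rows", "kwargs": {
  "plan": [
    [[0.002, 0.002, 0], [0, 0, 0.03], 0.4],
    [[0.002, 0.002, 0], [0, 0, 0.06], 0.4],
    [[0.002, 0.002, 0], [0, 0, 0.09], 0.4],
    [[0.002, 0.002, 0], [0, 0, 0.11], 0.4],
    [[0.002, 0.002, 0], [0, 0, 0.11], 0.4],
    [[0.002, 0.002, 0], [0, 0, 0.11], 0.4]
  ]
}}

```text
time_s: 14.23
ee_pos: [0.5549, -0.2052, 0.1151]
orientation: [-89.9, -0.0, -22.9]
wrist_force: [-0.9, -0.5, -1.6]
width: 0.0479
```

```bash
python3 k.py w19
```

```text
14.2333 [ 0.5549 -0.2052  0.1151] [-8.986e+01 -3.000e-02 -2.293e+01] [-0.9 -0.5 -1.6] [-0.01 -0.02  0.03]
tool y [ 0.0014  0.002  -1.    ]
```

View pics/w19c.png

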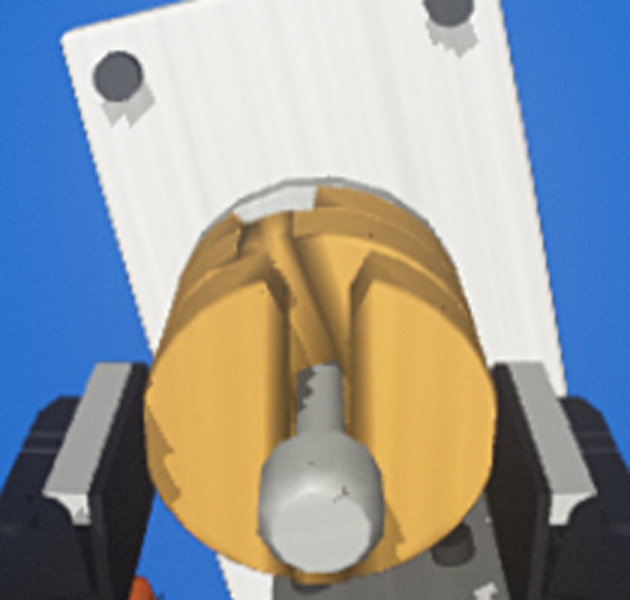

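Call:
{"fn": "send_rows", "kwargs": {
  "plan": [
    [[0, 0, 0], [0, 0, 0.03], 0.4],
    [[0, 0, 0], [0, 0, 0.06], 0.4],
    [[0, 0, 0], [0, 0, 0.09], 0.4],
    [[0, 0, 0], [0, 0, 0.11], 0.4],
    [[0, 0, 0], [0, 0, 0.11], 0.4],
    [[0, 0, 0], [0, 0, 0.11], 0.4]
  ]
}}

```text
time_s: 14.78
ee_pos: [0.5549, -0.2052, 0.1151]
orientation: [-89.9, -0.0, -3.3]
wrist_force: [-0.3, 0.0, -1.7]
width: 0.048
```

```bash
python3 k.py w20
```

```text
14.7833 [ 0.5549 -0.2052  0.1151] [-8.986e+01 -3.000e-02 -3.330e+00] [-0.3  0.  -1.7] [-0.07 -0.02  0.02]
tool y [ 6.0e-04  2.4e-03 -1.0e+00]
```

View pics/w20c.png

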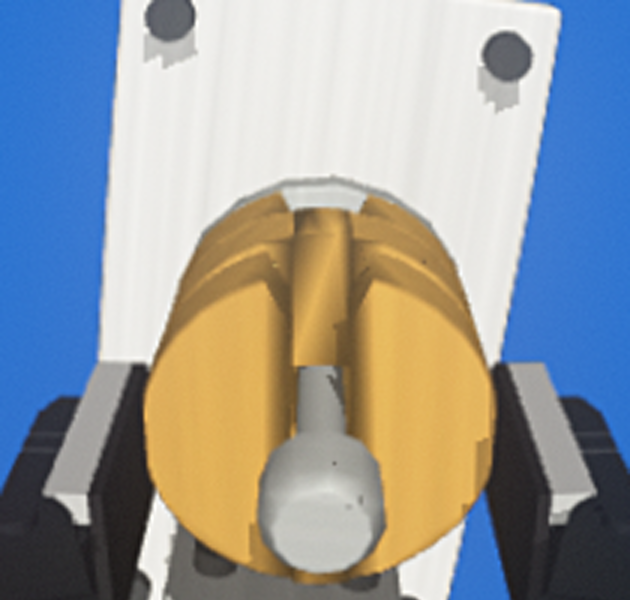

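Call:
{"fn": "send_rows", "kwargs": {
  "plan": [
    [[0, 0, -0.008], [0, 0, 0], 0.4],
    [[0, 0, -0.016], [0, 0, 0], 0.4],
    [[0, 0, -0.02], [0, 0, 0], 0.4],
    [[0, 0, -0.02], [0, 0, 0], 0.4]
  ]
}}

```text
time_s: 15.17
ee_pos: [0.5547, -0.2052, 0.1125]
orientation: [-89.9, -0.0, -3.3]
wrist_force: [0.5, 0.4, -1.5]
width: 0.0479
```

```bash
python3 st.py
```

```text
15.1667 [ 0.5547 -0.2052  0.1125] [-8.986e+01 -1.000e-02 -3.350e+00] [ 0.5  0.4 -1.5] [ 0.03 -0.05 -0.01] [ -27.8   32.9   85.5    0.2   61.6 -114.5]
```

Call:
{"fn": "send_rows", "kwargs": {
  "plan": [
    [[0, 0, -0.003], [0, 0, 0], 0.4],
    [[0, 0, -0.003], [0, 0, 0], 0.4],
    [[0, 0, -0.003], [0, 0, 0], 0.4]
  ]
}}

```text
time_s: 15.42
ee_pos: [0.5548, -0.2052, 0.1121]
orientation: [-89.9, -0.0, -3.4]
wrist_force: [0.1, -0.5, -2.0]
width: 0.0482
```

```bash
python3 st.py
```

```text
15.4167 [ 0.5548 -0.2052  0.1121] [-8.985e+01 -1.000e-02 -3.360e+00] [ 0.1 -0.5 -2. ] [ 0.01  0.01 -0.  ] [ -27.8   33.    85.6    0.2   61.5 -114.5]
```

Now feel for the stack in 0.2–0.3 mm steps.

Call:
{"fn": "send_rows", "kwargs": {
  "plan": [
    [[0, 0, -0.003], [0, 0, 0], 0.4],
    [[0, 0, -0.003], [0, 0, 0], 0.4],
    [[0, 0, -0.003], [0, 0, 0], 0.4]
  ]
}}

```text
time_s: 15.67
ee_pos: [0.5548, -0.2052, 0.1118]
orientation: [-89.9, -0.0, -3.4]
wrist_force: [-0.7, -0.6, -1.7]
width: 0.0482
```

Call:
{"fn": "send_rows", "kwargs": {
  "plan": [
    [[0, 0, -0.002], [0, 0, 0], 0.4],
    [[0, 0, -0.002], [0, 0, 0], 0.4],
    [[0, 0, -0.002], [0, 0, 0], 0.4]
  ]
}}

```text
time_s: 15.92
ee_pos: [0.5548, -0.2052, 0.1117]
orientation: [-89.9, -0.0, -3.4]
wrist_force: [-1.7, -0.1, -0.6]
width: 0.0481
```

Call:
{"fn": "send_rows", "kwargs": {
  "plan": [
    [[0, 0, -0.002], [0, 0, 0], 0.4],
    [[0, 0, -0.002], [0, 0, 0], 0.4],
    [[0, 0, -0.002], [0, 0, 0], 0.4]
  ]
}}

```text
time_s: 16.17
ee_pos: [0.5548, -0.2052, 0.1117]
orientation: [-89.9, -0.0, -3.4]
wrist_force: [-0.8, 0.1, 1.7]
width: 0.0477
```

```bash
python3 st.py
```

```text
16.1667 [ 0.5548 -0.2052  0.1117] [-8.986e+01 -3.000e-02 -3.360e+00] [-0.8  0.1  1.7] [0.15 0.18 0.03] [ -27.8   33.    85.6    0.2   61.5 -114.5]
```

Call:
{"fn": "send_rows", "kwargs": {
  "newtons": 20,
  "plan": [
    [[0, 0, 0], [0, 0, 0], 0.5],
    [[0, 0, 0], [0, 0, 0], 0.58],
    [[0, 0, 0], [0, 0, 0], 0.6],
    [[0, 0, 0], [0, 0, 0], 0.63],
    [[0, 0, 0], [0, 0, 0], 0.66],
    [[0, 0, 0], [0, 0, 0], 0.7],
    [[0, 0, 0], [0, 0, 0], 0.7]
  ]
}}

```text
time_s: 16.75
ee_pos: [0.5549, -0.2053, 0.1117]
orientation: [-89.9, -0.0, -3.4]
wrist_force: [-0.8, -0.1, 0.1]
width: 0.0598
```

```bash
python3 st.py; python3 k.py w21
```

```text
16.75 [ 0.5549 -0.2053  0.1117] [-8.987e+01 -4.000e-02 -3.360e+00] [-0.8 -0.1  0.1] [ 0.    0.   -0.02] [ -27.8   33.    85.6    0.2   61.5 -114.5]
16.75 [ 0.5549 -0.2053  0.1117] [-8.987e+01 -4.000e-02 -3.360e+00] [-0.8 -0.1  0.1] [ 0.    0.   -0.02]
tool y [ 8.0e-04  2.2e-03 -1.0e+00]
```

View pics/w21c.png

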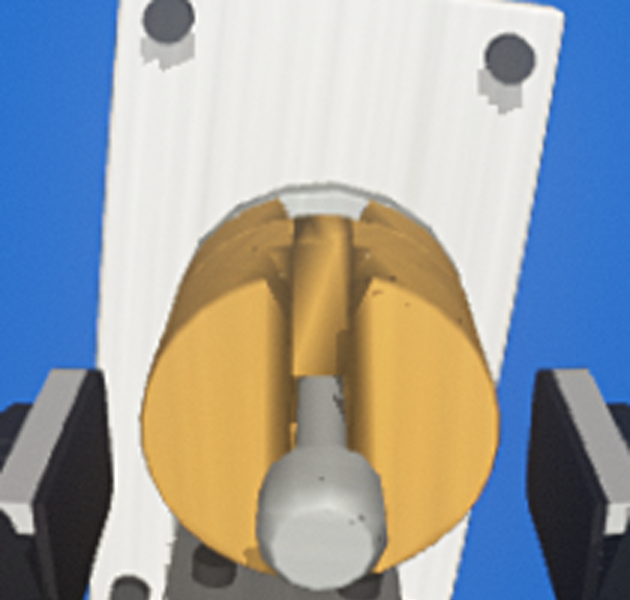

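Call:
{"fn": "send_rows", "kwargs": {
  "plan": [
    [[0, 0, 0], [0, 0, 0], 0.85],
    [[0, 0, 0], [0, 0, 0], 0.85],
    [[0, 0, 0.1], [0, 0, 0], 0.85],
    [[0, 0, 0.4], [0, 0, 0], 0.85],
    [[0, 0, 0.7], [0, 0, 0], 0.85],
    [[0, 0, 1], [0, 0, 0], 0.85],
    [[0, 0, 1], [0, 0, 0], 0.85],
    [[0, 0, 1], [0, 0, 0], 0.85]
  ]
}}

```text
time_s: 17.47
ee_pos: [0.5558, -0.2057, 0.2342]
orientation: [-90.0, -0.3, -3.4]
wrist_force: [-0.4, 0.6, -1.4]
width: 0.0726
```

Call:
{"fn": "send_rows", "kwargs": {
  "plan": [
    [[-0.5, 0, 0], [0, 0, 0], 0.85],
    [[-0.5, 0, 0], [0, 0, 0], 0.85],
    [[-0.5, 0, 0], [0, 0, 0], 0.85],
    [[-0.5, 0, 0], [0, 0, 0], 0.85]
  ]
}}

```text
time_s: 17.8
ee_pos: [0.4949, -0.2055, 0.2332]
orientation: [-89.9, -0.2, -3.4]
wrist_force: [-0.7, -0.5, -0.1]
width: 0.0724
```

```bash
cat > z.py <<'E'
from d import *
s,p=wlook('w22.png');print(s['time_s'],s['ee_pos'],s['wrist_force'])
# world-frame fit
m=ymask(p,(0,0,640,480)); cs=cv2.findContours(m,cv2.RETR_EXTERNAL,cv2.CHAIN_APPROX_NONE)[0]
uv=wproj(s,p,[.554,-.2054,.121])[0].astype(int);print(uv)
rectify(s,p,[.554,-.2054],.121,name='r22.png')
q=vision.camera('scene');save(q,'scene9.png')
i=cv2.imread('pics/scene9.png');cv2.imwrite('pics/scene9c.png',cv2.resize(i[260:380,200:360],(800,600),interpolation=cv2.INTER_CUBIC))
E
python3 z.py
```

```text
17.8 [ 0.49494622 -0.20551517  0.23321989] [-0.73074914 -0.53093798 -0.06791587]
[326 304]
```

View pics/w22.png

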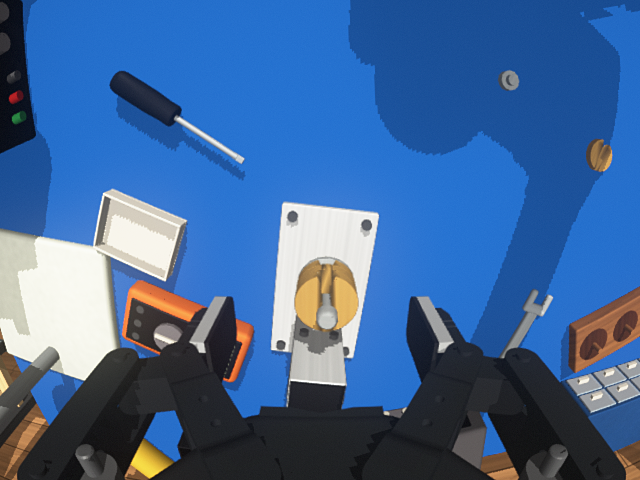

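View pics/r22.png

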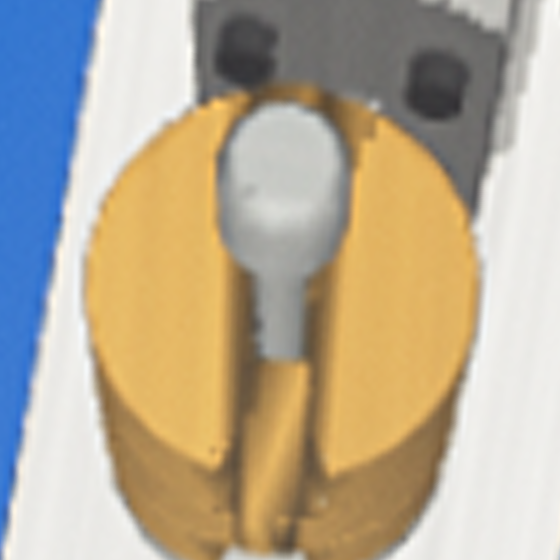

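View pics/scene9c.png

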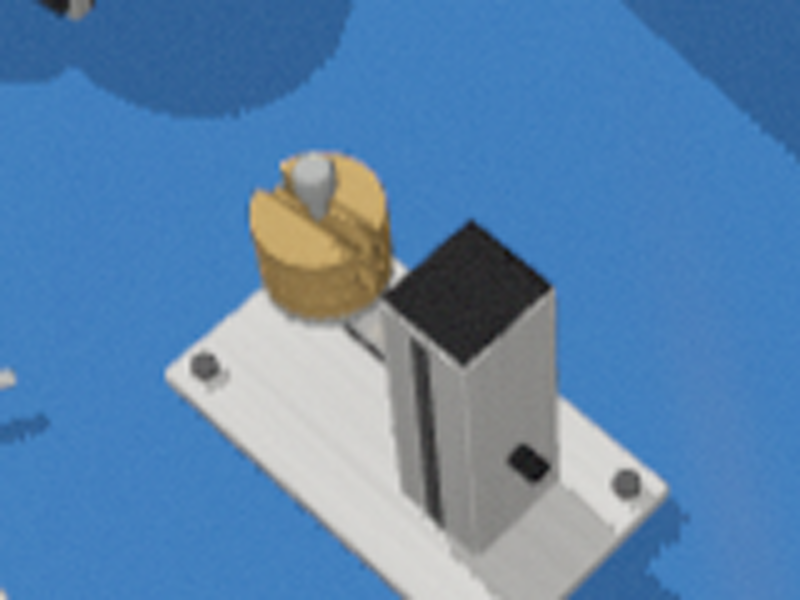

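The mass lies flat on the stack with its slot mouth facing away from the block. Its rectified rim runs from 88 to 480 px, so its centre is about 0.5 mm from the stem. The gripper is clear, so I'm handing in the job.

```bash
python3 -c "
from h import *
print(manip.finish_job())"
```

```text
the job is handed in; nothing more can be done
None
```

The big mass is on the stem, on top of the other two. Its slot points opposite to the slot of the mass beneath it. The job was handed in at about 18 s of the 67 s allowed, and no verdict was reported.

- **How it went:** I gripped the mass across its slot and brought it in from the side away from the block. I slid it on until it just touched the stem, at about 2 N. After backing off 0.75 mm I turned it about 112° while lifted clear of the stack. I then lowered it in 0.2–0.3 mm steps, and contact was about 4 N including its own weight.
- **Last checks:** The mass looks flat, lies within about 1 mm of the stem axis, and its slot lines up with the groove of the mass beneath to within a few degrees. The two lower masses looked unturned. The gripper was clear of everything and the wrist force was near zero.
- **Disagreed or not checked:**
  - The vision estimates of the stem position differed from each other by 1–3 mm, so I relied on touch for the final fit.
  - The gripper read 48 mm on the 50 mm disc.
  - The trained network missed the big mass in one wrist picture, so I located it by colour instead.
  - I did not measure how far the bystanders moved. In the last wrist picture the tools and parts in view looked undisturbed, and no unexpected contact force appeared in the readings.

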